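# Flip through the sample tiles to the arched one

### The arm

A 6-joint arm with a two-finger parallel gripper is mounted at the origin on the work surface. World frame = base frame: x ahead of the robot, y to its left, z up, the work surface at z = 0. Lengths are in mm, angles in degrees, forces in N, time in s.
With the tool pointing down it reaches from about 350 to 850 mm from the base axis. Payload 8.1 kg.
Tool frame: the origin (TCP) lies on the centre line of the jaws, within the pads' length; the fingertips stand 8 mm ahead of it and the grasp point (between the pads) lies 11 mm behind it; x points along the fingers, z is the direction in which the jaws open and shut, and the axes are right-handed (so a half turn about x gives the same grasp; the last joint's range is limited). The gripper opens to 85 mm and grips with 20 to 120 N. Pads are 22 mm wide; open, the fingers measure 114 mm over their backs; the gripper's body (76 mm by 85 mm) begins 54 mm behind the grasp point. The pads swing forward as they close: fully open they stand 13 mm farther back than shut.
Start: joints at [-77.487, 7.471, 85.268, -0, 87.261, -4.893], TCP at [179.509, -572.522, 239.292] pointing down, gripper open.
Joint ranges: [-169.43, 169.43], [-51.17, 129.36], [1.28, 143.12], [-76.62, 256.62], [0, 156.53], [-152.29, 152.29]. Speed limits (degrees/s): [136.94, 136.94, 159.86, 180, 180, 180].

### API

Orientations are given as [roll, pitch, yaw] about the fixed x, y, z axes, in that order (R = Rz(yaw) Ry(pitch) Rx(roll)).
In Python, from bench import r, vision, order gives the robot as it stands. The module is installed in compiled form; this text tells all that it offers.
- The arm moves only by the shell command python3 -m jog 'ROWS' [FORCE]. ROWS is JSON, a list of rows, each a list of 3 entries, a list of its own where there are three numbers: the shift along the world's x, y, z in m, then the turn, a rotation vector about the world's x, y, z in rad, then the opening, from -1 (shut) to 1 (fully open). A call has 1 to 5 rows; each row is the pose to reach, as a shift and turn from the pose commanded when the call began; what a row does not reach only later rows make up. A row lasts 1/12 s, in which the tool goes at most 41.7 mm and 7.16 degrees, less where a joint would pass 70% of its speed; a pose out of reach is approached as far as the arm can. A call with a gripper value outside its range is refused whole. The fingers move at their own pace and stop on an object; FORCE is the grip in N (left out, the last holds). Time passes only in rows, so rows that repeat a pose let the fingers close. It gives the time, the measured TCP pose, the force and the opening at its end, in the units of the state.
- r.sense(): the state, without advancing time (a new reading comes with each control period).
- vision.snapshot(name): name is "scene" or "top"; returns the picture (420x560x3 uint8, red, green, blue); there is no depth.
- vision.camera_model(name): a dict with "fov_y" (degrees; the focal length in pixels is half the picture's height over the tangent of half this angle, whatever the lens; pixels are square), "cx", "cy" (the principal point, pixels), "D" ([k1, k2, p1, p2, k3] as OpenCV has them; the pictures are not rectified), "world_to_cam" (4x4, takes a point from world to camera coordinates). Camera axes: x right, y down, z forward; pixel columns grow to the right and rows downward; lengths in mm; the calibration is good to about 2 mm. A picture is of the moment at which its call begins. camera_model takes no time and is no camera call.
- order.hand_in(): hands the job in, once; it reports no verdict.
The state is a dict: "time": time; "joint_pos": joint angles; "qd": joint speeds; "joint_efforts": joint torques, N m; "tool_pos": TCP position; "tcp_rot": TCP orientation; "ft_force": force on the tool from outside, world axes, zero at the start; "wrist_torque": the same for the moment, N m; "finger_gap": finger opening in mm.
Only numpy, scipy, OpenCV 4.12 (cv2) and the standard library are available. Lean on these libraries where they do the work, as an engineer would, in place of code of your own. Each camera call takes 0.05 s, during which the arm holds its last target.

### The job

Flip through the sample tiles in the wooden rack until the tall round-topped one is uncovered: with the fingertips, push the top of each square tile standing in front of it over towards the rack's front, so that it leans on the dowel before it. Take them one at a time from the front, so that no tile knocks against another, pick nothing up, and leave the round-topped tile, any tile behind it and the other things around as they are.

Things in the scene. Friction and masses are not known exactly. Their poses are not given: they have to be found in the camera images.
- rack: fixed light-wood sample rack, 312 mm long (x), 196 mm wide (y); origin: middle of its underside, z up, front (where the glazed faces look) to its own -x, roughly towards the robot. Two side cheeks, 14 mm thick, 122 mm high, carry five cross dowels; four grooves run across its base board. One tile per groove, leaning about 15 degrees on the dowel behind, or, tipped past upright, on the one in front
- front_dowel (a point): middle of the axis of the rack's front dowel, 105 mm above the table. The five dowels, 12 mm thick (tops at 111 mm), follow every 70 mm along the rack's x: at -140, -70, 0, 70, 140 mm from the rack's origin
- front_groove (a point): middle of the floor of the rack's front groove, 12 mm above the table. The grooves, 16 mm wide, 10 mm deep, lie half-way between the dowels: at x = -105, -35, 35, 105 mm in the rack. Tiles in neighbouring grooves that lean the same way leave 60 mm free between them; if they leaned towards each other their tops would meet
- tile_a: square sample tile, 150 x 150 x 9 mm, about 0.4 kg, one of three alike, glazed white and painted in front, terracotta behind; leans back about 15 degrees in its groove, top edge about 158 mm above the table and 40 mm behind the groove. Origin: middle of its lower edge; z up the tile (top edge at 150 mm), y along the lower edge, x out of the terracotta back
- tile_b: square sample tile, 150 x 150 x 9 mm, about 0.4 kg, one of three alike, glazed white and painted in front, terracotta behind; leans back about 15 degrees in its groove, top edge about 158 mm above the table and 40 mm behind the groove. Origin: middle of its lower edge; z up the tile (top edge at 150 mm), y along the lower edge, x out of the terracotta back
- tile_c: square sample tile, 150 x 150 x 9 mm, about 0.4 kg, one of three alike, glazed white and painted in front, terracotta behind; leans back about 15 degrees in its groove, top edge about 158 mm above the table and 40 mm behind the groove. Origin: middle of its lower edge; z up the tile (top edge at 150 mm), y along the lower edge, x out of the terracotta back
- arched: the tall round-topped sample tile: 150 mm wide, 180 mm high at the crest (sides straight to 105 mm, then a half circle), 9 mm thick, about 0.4 kg, leaning back like the square ones; in any groove but the front one. Origin: middle of its lower edge; z up the tile, y along the lower edge, x out of the terracotta back
- jar_a: white paint jar with a blue lid, 60 mm in diameter, 85 mm tall, standing close beside the rack's left cheek; loose, a bystander. Origin: centre of its underside
- jar_b: white paint jar with a blue lid, 60 mm in diameter, 85 mm tall, standing close beside the rack's right cheek; loose, a bystander. Origin: centre of its underside
- jar_c: white paint jar with a blue lid, 60 mm in diameter, 85 mm tall; loose, a bystander. Origin: centre of its underside
- brush_pot: white pot, 76 mm in diameter, 95 mm tall, with brushes sticking up to 190 mm; loose, a bystander. Origin: centre of its underside
- bowl: olive glazed bowl, 120 mm across, 50 mm tall; loose, a bystander. Origin: centre of its underside
- mug: white mug, 80 mm across, 90 mm tall, handle to its +y; loose, a bystander. Origin: centre of its underside
- tile_pile: pile of four bare terracotta tiles, 100 x 100 mm, 36 mm high; loose, a bystander. Origin: centre of its underside
Things that resemble listed ones, but are neither listed nor needed, are in the scene too. Leave any blue or green look-alike of the tile_b alone.

How it is judged (in metres and radians):
At the end, for the whole second after the job is handed in: Every square tile in front of the arched tile leans forward by at least 8 degrees; the arched tile and every square tile behind it lean back by at least 8 degrees; each tile still stands in its own groove (lower edge within 30 mm of its start and no higher than 22 mm), at rest (((x of tile_a in the frame of arched below 0 m and angle between tile_a's own x axis and vertical below 1.431 rad) or (x of tile_a in the frame of arched above 0 m and angle between tile_a's own x axis and vertical above 1.711 rad)) and ((x of tile_b in the frame of arched below 0 m and angle between tile_b's own x axis and vertical below 1.431 rad) or (x of tile_b in the frame of arched above 0 m and angle between tile_b's own x axis and vertical above 1.711 rad)) and ((x of tile_c in the frame of arched below 0 m and angle between tile_c's own x axis and vertical below 1.431 rad) or (x of tile_c in the frame of arched above 0 m and angle between tile_c's own x axis and vertical above 1.711 rad)) and angle between arched's own x axis and vertical above 1.711 rad and distance of each of tile_a, tile_b, tile_c, arched from where it was at the start of the episode below 0.03 m and height (world z) of each of tile_a, tile_b, tile_c, arched below 0.022 m and linear speed of each of tile_a, tile_b, tile_c, arched below 0.03 m/s); the robot touches nothing.
It fails at once if a tile is lifted: the middle of its lower edge more than 30 mm above the table, or carried more than 40 mm from where it stood (height (world z) of any of tile_a, tile_b, tile_c, arched above 0.03 m or distance of any of tile_a, tile_b, tile_c, arched from where it was at the start of the episode above 0.04 m).
It fails at once if two tiles knock against each other (more than 0.3 N) (contact force between tile_a and tile_b above 0.3 N or contact force between any of tile_a, tile_b and tile_c above 0.3 N or contact force between any of tile_a, tile_b, tile_c and arched above 0.3 N).
It fails at once if the arched tile, or a square tile behind it, is tipped away from its dowel (leaning back by less than 8 degrees) (angle between arched's own x axis and vertical below 1.711 rad or (x of tile_a in the frame of arched above 0 m and angle between tile_a's own x axis and vertical below 1.711 rad) or (x of tile_b in the frame of arched above 0 m and angle between tile_b's own x axis and vertical below 1.711 rad) or (x of tile_c in the frame of arched above 0 m and angle between tile_c's own x axis and vertical below 1.711 rad)).
It fails at once if a bystander is shifted by more than 30 mm or tipped (distance of any of jar_a, jar_b, jar_c, brush_pot, bowl, mug, tile_pile from where it was at the start of the episode above 0.03 m or angle between any of jar_a, jar_b, jar_c, brush_pot, bowl, mug, tile_pile's own z axis and vertical above 0.35 rad).
It also fails if it takes over 54 s, if anything falls off the work surface, if the arm or the gripper's body presses on something with over 40 N, if the wrist force passes 120 N, or if a joint passes its speed limit or range.

## Working session

There is one attempt and no reset: what is moved stays moved. The work goes in short steps, Python scripts to look and compute and a shell command to move; the robot and the scene stay as the last step left them, time stands still between calls to the robot, and variables do not carry over. Pictures are saved under pics/ and viewed, and the job is handed in when it is done.

```bash
mkdir -p pics
python3 - <<'E'
from bench import r,vision
import cv2
print(r.sense())
for n in("scene","top"):
    im=vision.snapshot(n); cv2.imwrite(f"pics/{n}0.png",im[...,::-1]); print(n,vision.camera_model(n))
E
```

```text
{'time': 0.0, 'joint_pos': array([-7.74867091e+01,  7.51505068e+00,  8.53308615e+01,  2.08422897e-04,
        8.72600435e+01, -4.89184826e+00]), 'qd': array([-0.05099443,  0.02095148, -0.0496214 ,  0.03772025, -0.07085416,
       -0.03123862]), 'joint_efforts': array([-1.97038285e-04, -5.69391811e+01, -5.00559211e+01, -1.25737238e-04,
        1.47649425e-02,  9.98107538e-06]), 'tool_pos': array([ 179.39375137, -571.99121916,  238.22983889]), 'tcp_rot': array([174.99558571,  89.89404406, 102.40071474]), 'ft_force': array([-0.49170139,  0.17406207,  0.01614713]), 'wrist_torque': array([0.04807842, 0.03505164, 0.02123409]), 'finger_gap': 85.20359185815224}
scene {'fov_y': 57.7013860497282, 'cx': 277.21740292902075, 'cy': 212.4042329466974, 'D': array([-0.05223279,  0.        ,  0.        ,  0.        ,  0.        ]), 'world_to_cam': array([[ 1.55967293e-01,  9.87612791e-01,  1.71807780e-02,
        -7.15022543e+01],
       [ 5.36283064e-01, -7.00592651e-02, -8.41125540e-01,
        -1.68969937e+02],
       [-8.29502670e-01,  1.40401833e-01, -5.40566967e-01,
         1.60606996e+03],
       [ 0.00000000e+00,  0.00000000e+00,  0.00000000e+00,
         1.00000000e+00]])}
top {'fov_y': 56.73103770958421, 'cx': 276.36677884425876, 'cy': 205.57451021726536, 'D': array([-0.07767469,  0.        ,  0.        ,  0.        ,  0.        ]), 'world_to_cam': array([[-2.31179335e-02, -9.99475423e-01, -2.26812887e-02,
         1.78417913e+01],
       [-9.96706108e-01,  2.48060514e-02, -7.72113659e-02,
         4.76579517e+02],
       [ 7.77334957e-02,  2.08216118e-02, -9.96756723e-01,
         1.08402645e+03],
       [ 0.00000000e+00,  0.00000000e+00,  0.00000000e+00,
         1.00000000e+00]])}
```

View pics/scene0.png

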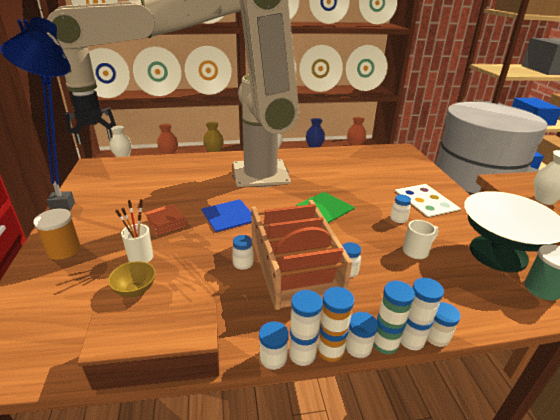

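View pics/top0.png

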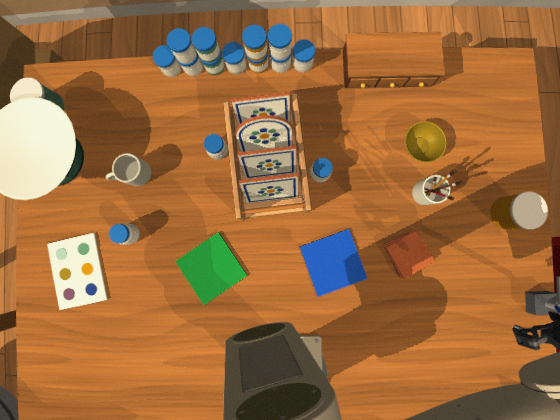

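Run:
```python
import cv2
a=cv2.imread("pics/top0.png")[80:230,190:350]; cv2.imwrite("pics/tc.png",cv2.resize(a,None,fx=4,fy=4,interpolation=cv2.INTER_CUBIC))
a=cv2.imread("pics/scene0.png")[190:310,220:380]; cv2.imwrite("pics/sc.png",cv2.resize(a,None,fx=5,fy=5,interpolation=cv2.INTER_CUBIC))
```

```text
(no output)
```

View pics/tc.png

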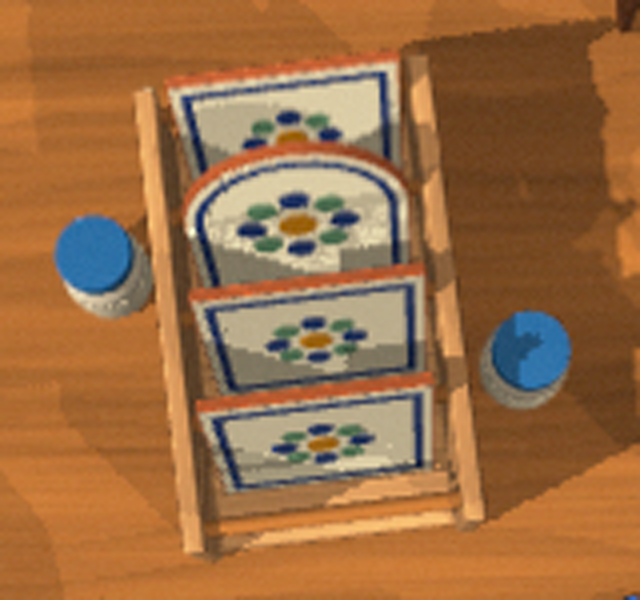

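View pics/sc.png

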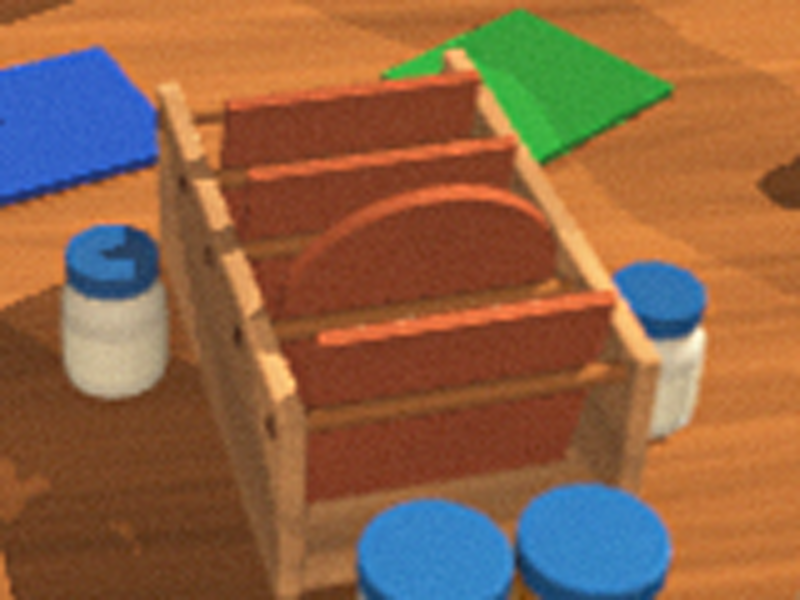

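```bash
cat > h.py <<'E'
import numpy as np,cv2
from bench import r,vision
def K(n):
    m=vision.camera_model(n); f=210/np.tan(np.radians(m["fov_y"]/2))
    return np.array([[f,0,m["cx"]],[0,f,m["cy"]],[0,0,1]]),np.array(m["D"]),np.array(m["world_to_cam"])
def bp(n,px,z):
    k,D,T=K(n); p=cv2.undistortPoints(np.array(px,float).reshape(-1,1,2),k,D).reshape(-1,2)
    R,t=T[:3,:3],T[:3,3]; c=-R.T@t
    d=np.c_[p,np.ones(len(p))]@R
    return c+d*((z-c[2])/d[:,2])[:,None]
def proj(n,P):
    k,D,T=K(n); return cv2.projectPoints(np.array(P,float).reshape(-1,1,3),cv2.Rodrigues(T[:3,:3])[0],T[:3,3],k,D)[0].reshape(-1,2)
E
python3 - <<'E'
from h import *
from scipy.optimize import least_squares
np.set_printoptions(precision=1,suppress=True)
tc=lambda a:(np.array(a,float)+.5)/4-.5+[190,80]
sc=lambda a:(np.array(a,float)+.5)/5-.5+[220,190]
c=tc([[184,553],[205,551],[460,527],[482,520],[136,92],[155,90],[408,58],[428,58]])
loc=np.array([[-156,98],[-156,84],[-156,-84],[-156,-98],[156,98],[156,84],[156,-84],[156,-98]])
P=bp("top",c,122);print(P)
def w(p,l,z): 
    a=p[2]; l=np.array(l,float); return np.c_[p[0]+l[:,0]*np.cos(a)-l[:,1]*np.sin(a),p[1]+l[:,0]*np.sin(a)+l[:,1]*np.cos(a),np.full(len(l),z)]
s=least_squares(lambda p:(w(p,loc,122)-P)[:,:2].ravel(),[600,0,0]);print(s.x,np.degrees(s.x[2]),s.fun.reshape(-1,2))
t=bp("top",tc([[197,407],[432,377],[190,295],[422,266],[167,82],[400,54]]),156);print("tops",t)
a=s.x[2];Rt=np.array([[np.cos(a),np.sin(a)],[-np.sin(a),np.cos(a)]]);print("rackframe",(t[:,:2]-s.x[:2])@Rt.T)
# scene check
q=sc([[303,385],[660,355],[160,90],[465,52]])
print("scene z122 rackframe",(bp("scene",q,122)[:,:2]-s.x[:2])@Rt.T)
# arched crest
print((bp("top",tc([[295,145]]),187)[:,:2]-s.x[:2])@Rt.T)
print("jars",bp("top",tc([[95,254],[530,350]]),85),bp("top",[[440,188],[427,141]],90))
im=cv2.imread("pics/top0.png")
for z,pts in((122,loc),(105,[[x,y] for x in(-140,-70,0,70,140) for y in(-84,84)])):
    for u in proj("top",w(s.x,pts,z)): cv2.circle(im,tuple(int(round(v*16)) for v in u),12,(0,255,255),1,cv2.LINE_AA,4)
cv2.imwrite("pics/ov.png",cv2.resize(im[80:230,190:350],None,fx=4,fy=4))
np.save("rack.npy",s.x)
E
```

```text
[[439.7 109.7 122. ]
 [440.7  96.1 122. ]
 [452.1 -67.8 122. ]
 [456.2 -82.  122. ]
 [745.8 137.6 122. ]
 [746.7 125.  122. ]
 [763.1 -42.9 122. ]
 [762.7 -56.1 122. ]]
[600.9  27.4   0.1] 4.97327782763028 [[-2.8  1.9]
 [-2.5  1.5]
 [ 0.6 -1.9]
 [-2.3 -1.7]
 [ 2.   1. ]
 [ 2.3 -0.3]
 [ 0.5  0.2]
 [ 2.1 -0.6]]
tops [[529.2  95.9 156. ]
 [544.1 -51.3 156. ]
 [600.4  99.3 156. ]
 [614.8 -47.1 156. ]
 [739.6 112.4 156. ]
 [753.2 -37.  156. ]]
rackframe [[-65.5  74.4]
 [-63.3 -73.6]
 [  5.8  71.6]
 [  7.4 -75.4]
 [145.5  72.6]
 [146.1 -77.4]]
scene z122 rackframe [[ 137.3  -79.7]
 [ 155.    98.1]
 [-140.8  -97. ]
 [-144.    96. ]]
[[84.5 -5.1]]
jars [[ 646.2  172.3   85. ]
 [ 572.  -120.1   85. ]] [[ 507.5 -433.5   90. ]
 [ 636.  -405.8   90. ]]
```

View pics/ov.png

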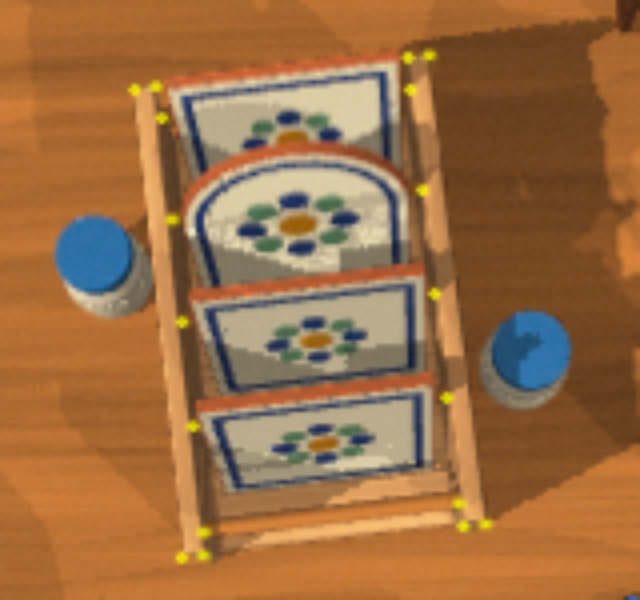

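Things that could be mistaken for the targets: the flat blue tile (335,262) and green tile (212,268) on the table, and the terracotta pile (410,252), all of them decoys or bystanders. In the rack (top view), the front tile is at (270,190), the second square at (268,163), the arched tile at (264,137) and a square behind it at (262,112). The crop confirms the arched tile is third from the front. I'll push tiles 1 and 2 and leave the other two alone.

Run:
```python
from h import *
from scipy.spatial.transform import Rotation as Ro
np.set_printoptions(precision=3,suppress=True)
s=r.sense(); R=Ro.from_euler('xyz',s["tcp_rot"],degrees=True); M=R.as_matrix(); print(M)
p=np.load("rack.npy"); a=p[2]
zt=np.array([-np.sin(a),np.cos(a),0])
for sg in(1,-1):
    z=zt*sg; x=np.array([0,0,-1.]); G=np.c_[x,np.cross(z,x),z]; print(sg,(Ro.from_matrix(G)*R.inv()).as_rotvec())
g=lambda x:np.array([p[0]+x*np.cos(a),p[1]+x*np.sin(a)])
for x in(-38,-118,32,-48):print(x,g(x),g(x)-s["tool_pos"][:2])
```

```text
[[-0.     0.954  0.299]
 [ 0.002  0.299 -0.954]
 [-1.     0.    -0.002]]
1 [ 0.    -0.002  2.925]
-1 [-0.002 -0.    -0.217]
-38 [563.009  24.155] [383.616 596.201]
-118 [483.311  17.22 ] [303.917 589.266]
32 [632.746  30.223] [453.353 602.269]
-48 [553.047  23.288] [373.654 595.334]
```

```bash
python3 -m jog '[[[0,0,0.03],[0,0,0],-1],[[0.02,0.035,0.03],[0,0,-0.05],-1],[[0.045,0.07,0.03],[0,0,-0.1],-1],[[0.07,0.105,0.03],[0,0,-0.15],-1],[[0.09,0.14,0.03],[0,0,-0.217],-1]]'; python3 -m jog '[[[0.022,0.035,0],[0,0,0],-1],[[0.044,0.07,0],[0,0,0],-1],[[0.066,0.105,0],[0,0,0],-1],[[0.088,0.14,0],[0,0,0],-1],[[0.11,0.17,0],[0,0,0],-1]]'; python3 -m jog '[[[0.022,0.035,0],[0,0,0],-1],[[0.044,0.07,0],[0,0,0],-1],[[0.066,0.105,0],[0,0,0],-1],[[0.088,0.14,0],[0,0,0],-1],[[0.11,0.17,0],[0,0,0],-1]]'
```

```text
time: 0.52
tool_pos: [269.5, -432.2, 268.7]
tcp_rot: [171.6, 90.0, 86.4]
ft_force: [1.0, 0.8, -0.2]
finger_gap: 25.8
time: 0.93
tool_pos: [379.3, -261.2, 269.1]
tcp_rot: [180.0, 90.0, 95.0]
ft_force: [1.2, -0.6, -0.3]
finger_gap: 0.0
time: 1.35
tool_pos: [489.3, -91.1, 269.1]
tcp_rot: [-154.3, 90.0, 120.7]
ft_force: [0.0, -0.6, -0.8]
finger_gap: -0.1
```

```bash
python3 -m jog '[[[0.022,0.035,0],[0,0,0],-1],[[0.044,0.07,0],[0,0,0],-1],[[0.0735,0.115,0],[0,0,0],-1],[[0.0735,0.115,0],[0,0,0],-1],[[0.0735,0.115,0],[0,0,0],-1]]'
python3 - <<'E'
from h import *
s=r.sense();print(s["tool_pos"],s["tcp_rot"],s["finger_gap"])
for n in("scene","top"): cv2.imwrite(f"pics/{n}1.png",vision.snapshot(n)[...,::-1])
a=cv2.imread("pics/scene1.png")[120:320,200:400];cv2.imwrite("pics/s1c.png",cv2.resize(a,None,fx=3,fy=3))
E
```

```text
time: 1.77
tool_pos: [563.0, 24.4, 268.3]
tcp_rot: [-125.1, 89.9, 150.1]
ft_force: [1.2, 0.2, -0.6]
finger_gap: 0.3
[563.00377954  24.42432781 268.25934226] [-125.09883967   89.90588249  150.10873975] 0.3467768866396614
```

View pics/s1c.png

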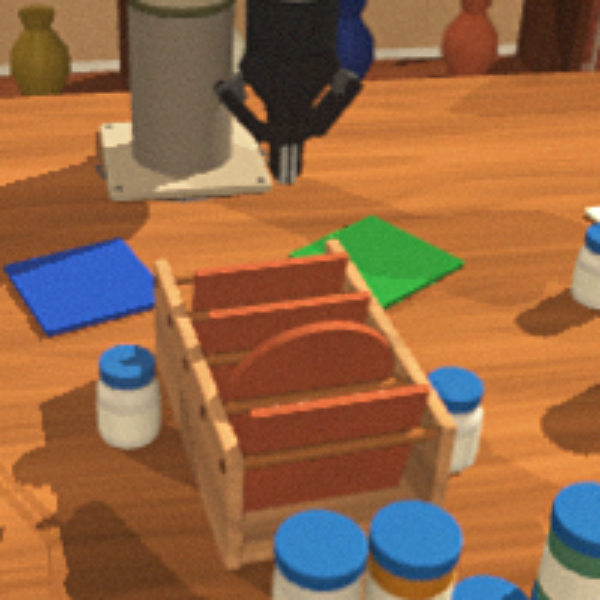

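View pics/top1.png

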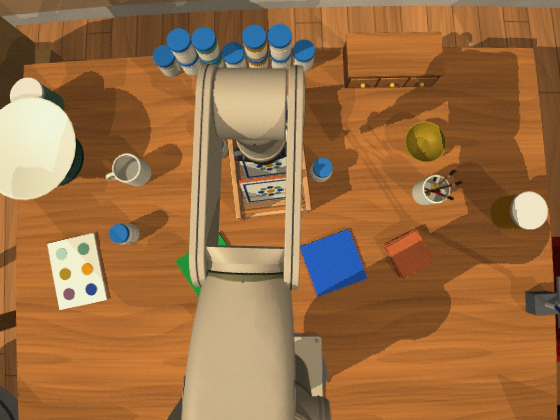

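```bash
python3 -m jog '[[[0.004,0,-0.035],[0,0,0],-1],[[0.004,0,-0.065],[0,0,0],-1],[[0.004,0,-0.085],[0,0,0],-1],[[0.004,0,-0.095],[0,0,0],-1],[[0.004,0,-0.095],[0,0,0],-1]]'; python3 -m jog '[[[0,0,-0.012],[0,0,0],-1],[[0,0,-0.024],[0,0,0],-1],[[0,0,-0.032],[0,0,0],-1],[[0,0,-0.032],[0,0,0],-1],[[0,0,-0.032],[0,0,0],-1]]'
python3 - <<'E'
from h import *
s=r.sense();print(s["tool_pos"],s["tcp_rot"],s["ft_force"])
a=vision.snapshot("scene")[120:320,200:400,::-1];cv2.imwrite("pics/s2c.png",cv2.resize(a,None,fx=3,fy=3))
E
```

```text
time: 2.28
tool_pos: [564.0, 20.0, 171.3]
tcp_rot: [-94.8, 89.7, -179.9]
ft_force: [-0.2, -0.1, 0.1]
finger_gap: -0.3
time: 2.7
tool_pos: [566.1, 21.3, 142.0]
tcp_rot: [-97.7, 90.0, 177.3]
ft_force: [-0.2, -0.1, 0.3]
finger_gap: -0.1
[566.05742541  21.34162357 141.95209092] [-97.69842739  89.95128002 177.27693521] [-0.17968421 -0.1273166   0.27495544]
```

View pics/s2c.png

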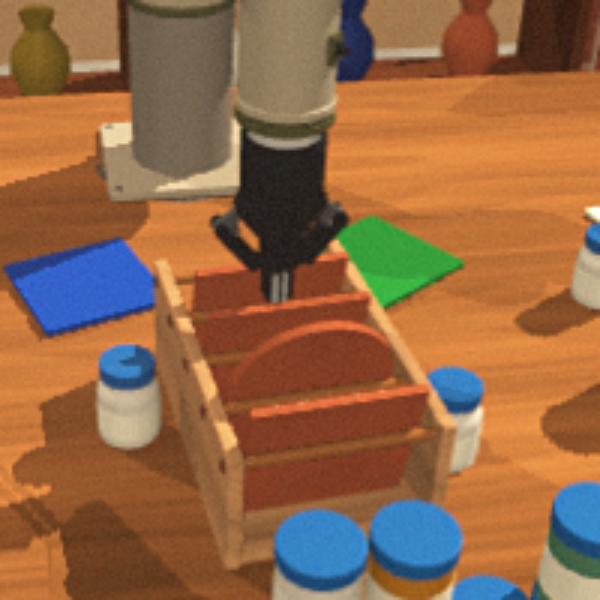

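The fingertips sit in the gap between tiles 1 and 2, around (278,290) in the crop, and touch neither. Now I'll push tile 1 forward slowly.

```bash
python3 -m jog '[[[-0.005,-0.0005,0],[0,0,0],-1],[[-0.010,-0.001,0],[0,0,0],-1],[[-0.015,-0.0015,0],[0,0,0],-1],[[-0.020,-0.002,0],[0,0,0],-1],[[-0.025,-0.002,0],[0,0,0],-1]]';  python3 -m jog '[[[-0.004,-0.0005,0],[0,0,0],-1],[[-0.008,-0.001,0],[0,0,0],-1],[[-0.012,-0.001,0],[0,0,0],-1],[[-0.016,-0.0015,0],[0,0,0],-1],[[-0.020,-0.002,0],[0,0,0],-1]]'; python3 -m jog '[[[-0.004,-0.0005,0],[0,0,0],-1],[[-0.008,-0.001,0],[0,0,0],-1],[[-0.012,-0.001,0],[0,0,0],-1],[[-0.016,-0.0015,0],[0,0,0],-1],[[-0.020,-0.002,0],[0,0,0],-1]]'
python3 - <<'E'
from h import *
a=vision.snapshot("scene")[120:320,200:400,::-1];cv2.imwrite("pics/s3c.png",cv2.resize(a,None,fx=3,fy=3))
a=vision.snapshot("top")[80:230,190:350,::-1];cv2.imwrite("pics/t3c.png",cv2.resize(a,None,fx=4,fy=4))
E
```

```text
time: 3.17
tool_pos: [540.9, 19.2, 142.6]
tcp_rot: [76.8, 90.0, -8.2]
ft_force: [0.1, 0.4, 0.1]
finger_gap: -0.7
time: 3.58
tool_pos: [520.9, 17.3, 142.3]
tcp_rot: [-100.8, 90.0, 174.2]
ft_force: [0.3, 0.5, 0.1]
finger_gap: -0.1
time: 4.0
tool_pos: [501.0, 15.3, 142.3]
tcp_rot: [170.9, 90.0, 85.9]
ft_force: [-0.5, 0.5, -0.7]
finger_gap: -0.3
```

View pics/s3c.png

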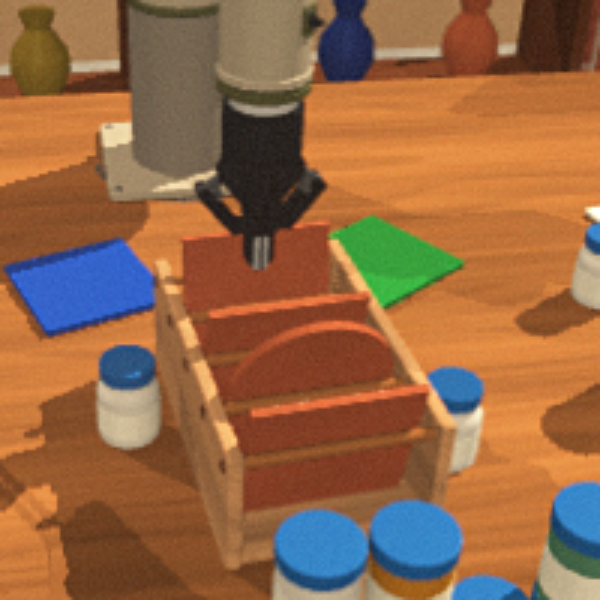

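View pics/t3c.png

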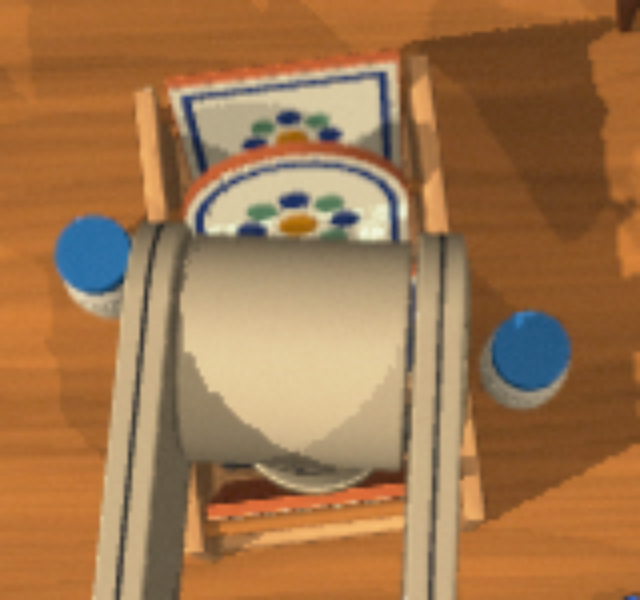

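```bash
python3 -m jog '[[[-0.003,0,0],[0,0,0],-1],[[-0.006,-0.0005,0],[0,0,0],-1],[[-0.009,-0.001,0],[0,0,0],-1],[[-0.012,-0.001,0],[0,0,0],-1],[[-0.014,-0.001,0],[0,0,0],-1]]'
python3 - <<'E'
from h import *
p=np.load("rack.npy");a=p[2]
a_=vision.snapshot("top");cv2.imwrite("pics/t4.png",a_[...,::-1])
b=a_[80:230,190:350,::-1];cv2.imwrite("pics/t4c.png",cv2.resize(b,None,fx=4,fy=4))
# predicted top back edge px (crop) when leaning forward 15
for d in(0,8,12,15,-15):
  t=np.radians(d); l=np.array([-105-150*np.sin(t)+4.5*np.cos(t)]); z=12+150*np.cos(t)+4.5*np.sin(t)
  W=[[p[0]+l[0]*np.cos(a)-y*np.sin(a),p[1]+l[0]*np.sin(a)+y*np.cos(a),z] for y in(75,-75)]
  print(d,(proj("top",W)-[190,80])*4, (proj("scene",W)-[200,120])*3)
E
```

```text
time: 4.52
tool_pos: [487.0, 14.3, 142.2]
tcp_rot: [-97.4, 90.0, 177.6]
ft_force: [0.7, 0.2, 0.1]
finger_gap: 0.1
0 [[199.09084428 459.95738499]
 [439.97622342 432.87487141]] [[334.23091353 229.59816811]
 [184.55405845 246.49140563]]
8 [[202.69038676 493.5171763 ]
 [443.81384568 466.4925901 ]] [[327.58464694 219.94470149]
 [180.07950062 236.29281015]]
12 [[204.68008588 510.29649144]
 [445.64161001 483.33244637]] [[324.30006223 216.21970008]
 [177.92376726 232.3263944 ]]
15 [[206.24379274 522.78172553]
 [446.9617718  495.87645567]] [[321.8682726  213.91193309]
 [176.35161265 229.85155401]]
-15 [[193.98982855 399.90721613]
 [432.46850883 372.94652551]] [[346.48985373 255.24127269]
 [193.22506843 273.35829046]]
```

View pics/t4c.png

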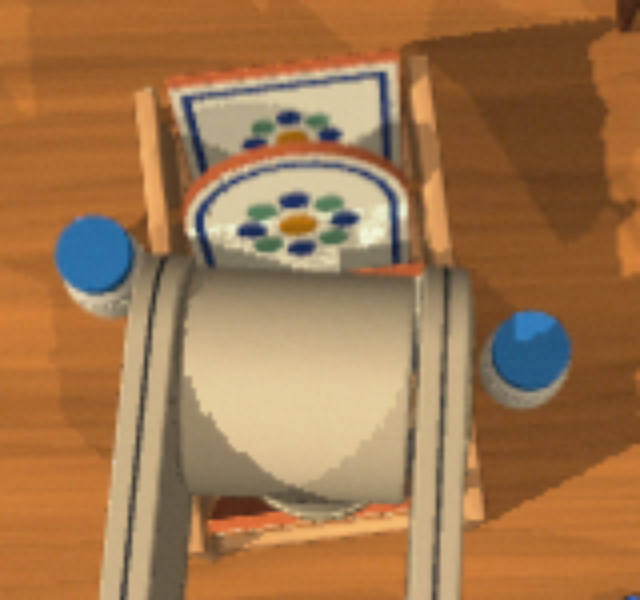

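```bash
python3 -m jog '[[[0.012,0.001,0],[0,0,0],-1],[[0.016,0.0015,0.02],[0,0,0],-1],[[0.016,0.0015,0.06],[0,0,0],-1],[[0.016,0.0015,0.1],[0,0,0],-1],[[0.016,0.0015,0.11],[0,0,0],-1]]'; python3 -m jog '[[[0.035,0.004,0],[0,0,0],-1],[[0.07,0.008,0],[0,0,0],-1],[[0.105,0.012,0],[0,0,0],-1],[[0.134,0.0145,0],[0,0,0],-1],[[0.134,0.0145,0],[0,0,0],-1]]'; python3 -m jog '[[[0,0,0],[0,0,0],-1],[[0,0,0],[0,0,0],-1]]'
python3 - <<'E'
from h import *
from scipy.spatial.transform import Rotation as Ro
s=r.sense();p=np.load("rack.npy");a=p[2];d=s["tool_pos"][:2]-p[:2]
print("rack xy",d@[np.cos(a),np.sin(a)],d@[-np.sin(a),np.cos(a)],Ro.from_euler('xyz',s["tcp_rot"],degrees=True).as_matrix().round(3))
a=vision.snapshot("scene")[120:320,200:400,::-1];cv2.imwrite("pics/s5c.png",cv2.resize(a,None,fx=3,fy=3))
E
```

```text
time: 4.98
tool_pos: [506.0, 15.7, 259.5]
tcp_rot: [81.2, 89.5, -3.8]
ft_force: [-0.0, -0.3, 1.3]
finger_gap: 0.3
time: 5.4
tool_pos: [640.4, 30.7, 249.2]
tcp_rot: [-104.4, 89.9, 170.5]
ft_force: [0.4, -0.4, -0.6]
finger_gap: 0.1
time: 5.57
tool_pos: [637.0, 30.3, 251.8]
tcp_rot: [-94.1, 89.9, -179.1]
ft_force: [-1.4, -0.2, 1.5]
finger_gap: 0.0
rack xy 36.22682988292131 -0.25953180962687616 [[-0.001  0.996  0.087]
 [-0.     0.087 -0.996]
 [-1.    -0.001 -0.   ]]
```

View pics/s5c.png

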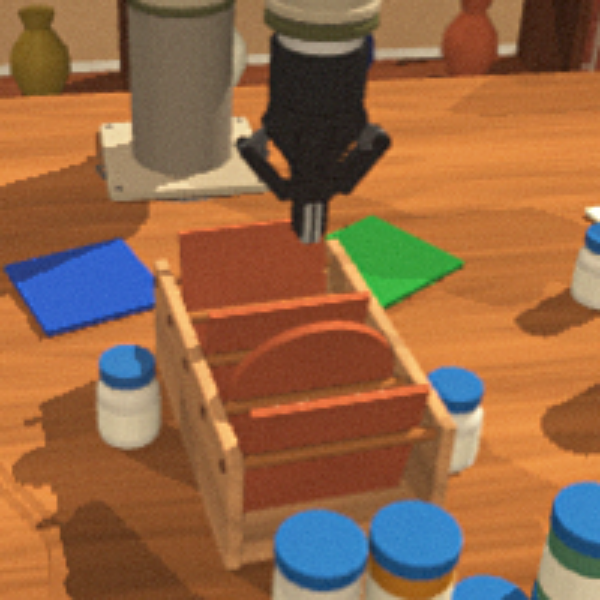

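Tile 1 leans forward with its top edge near (180,232)-(325,222) in the crop, which matches the 15° prediction. Now I'll descend into the gap in front of the arched tile.

```bash
python3 -m jog '[[[0,0,-0.015],[0,0,0],-1],[[0,0,-0.035],[0,0,0],-1],[[0,0,-0.055],[0,0,0],-1],[[0,0,-0.065],[0,0,0],-1],[[0,0,-0.07],[0,0,0],-1]]'; python3 -m jog '[[[0,0,-0.01],[0,0,0],-1],[[0,0,-0.02],[0,0,0],-1],[[0,0,-0.03],[0,0,0],-1],[[0,0,-0.038],[0,0,0],-1],[[0,0,-0.038],[0,0,0],-1]]'
python3 - <<'E'
from h import *
s=r.sense();print(s["tool_pos"],s["ft_force"])
a=vision.snapshot("scene")[120:320,200:400,::-1];cv2.imwrite("pics/s6c.png",cv2.resize(a,None,fx=3,fy=3))
E
```

```text
time: 6.03
tool_pos: [635.7, 30.3, 181.0]
tcp_rot: [-96.8, 89.9, 178.2]
ft_force: [-1.9, 0.4, 0.5]
finger_gap: 0.1
time: 6.45
tool_pos: [636.1, 30.4, 141.8]
tcp_rot: [-97.0, 89.8, 178.0]
ft_force: [0.0, -0.5, -0.5]
finger_gap: -0.3
[636.13976715  30.37616676 141.7885771 ] [ 0.02532881 -0.46744472 -0.52971134]
```

View pics/s6c.png

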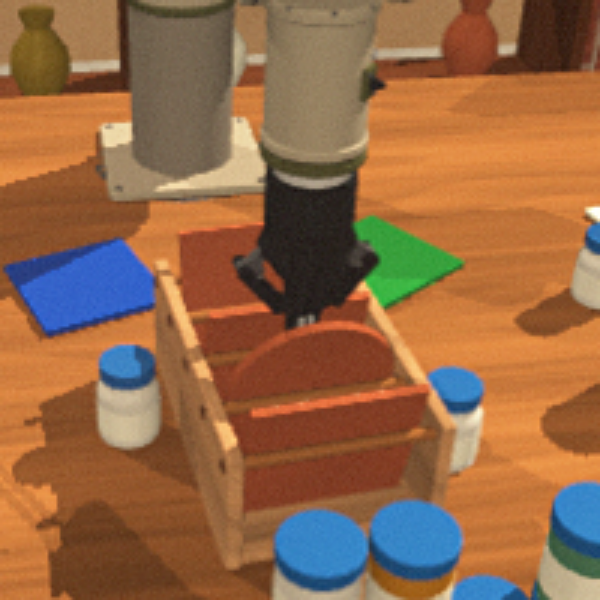

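```bash
python3 -m jog '[[[-0.005,-0.0005,0],[0,0,0],-1],[[-0.010,-0.001,0],[0,0,0],-1],[[-0.015,-0.0015,0],[0,0,0],-1],[[-0.020,-0.002,0],[0,0,0],-1],[[-0.025,-0.002,0],[0,0,0],-1]]';  python3 -m jog '[[[-0.004,-0.0005,0],[0,0,0],-1],[[-0.008,-0.001,0],[0,0,0],-1],[[-0.012,-0.001,0],[0,0,0],-1],[[-0.016,-0.0015,0],[0,0,0],-1],[[-0.020,-0.002,0],[0,0,0],-1]]'; python3 -m jog '[[[-0.004,-0.0005,0],[0,0,0],-1],[[-0.008,-0.001,0],[0,0,0],-1],[[-0.012,-0.001,0],[0,0,0],-1],[[-0.016,-0.0015,0],[0,0,0],-1],[[-0.020,-0.002,0],[0,0,0],-1]]';  python3 -m jog '[[[-0.003,0,0],[0,0,0],-1],[[-0.006,-0.0005,0],[0,0,0],-1],[[-0.009,-0.001,0],[0,0,0],-1],[[-0.012,-0.001,0],[0,0,0],-1],[[-0.014,-0.001,0],[0,0,0],-1]]'
python3 - <<'E'
from h import *
a=vision.snapshot("scene")[120:320,200:400,::-1];cv2.imwrite("pics/s7c.png",cv2.resize(a,None,fx=3,fy=3))
E
```

```text
time: 6.92
tool_pos: [612.1, 28.2, 144.9]
tcp_rot: [79.9, 89.9, -5.1]
ft_force: [-0.1, -0.4, 0.1]
finger_gap: 0.3
time: 7.33
tool_pos: [591.9, 26.3, 144.3]
tcp_rot: [-97.9, 90.0, 177.0]
ft_force: [0.6, -0.4, 0.1]
finger_gap: -0.2
time: 7.75
tool_pos: [571.9, 24.3, 144.3]
tcp_rot: [-63.3, 90.0, -148.3]
ft_force: [0.2, 1.0, 0.2]
finger_gap: -0.1
time: 8.17
tool_pos: [558.0, 23.3, 144.3]
tcp_rot: [-118.5, 90.0, 156.5]
ft_force: [1.1, 0.1, -0.4]
finger_gap: 0.1
```

View pics/s7c.png

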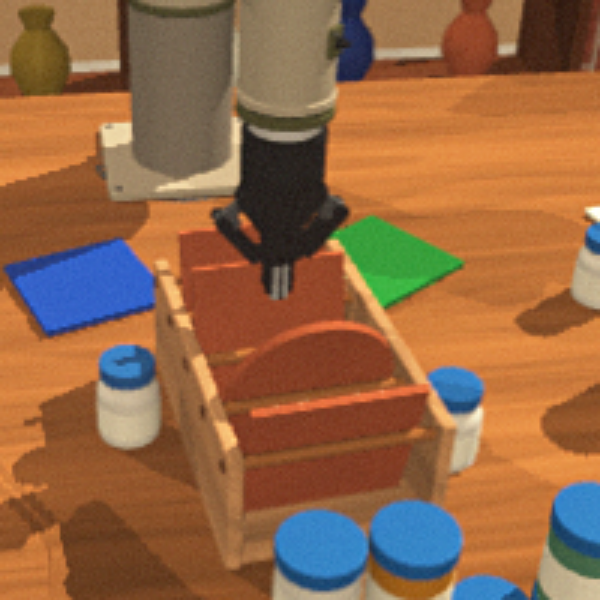

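Tile 2 leans forward too. Next I'll retreat and swing the arm clear for a check from above.

```bash
python3 -m jog '[[[0.01,0.001,0],[0,0,0],-1],[[0.014,0.0015,0.02],[0,0,0],-1],[[0.014,0.0015,0.06],[0,0,0],-1],[[0.014,0.0015,0.1],[0,0,0],-1],[[0.014,0.0015,0.14],[0,0,0],-1]]'; for i in 1 2; do :; done; python3 -m jog '[[[-0.022,-0.035,0.01],[0,0,0],-1],[[-0.044,-0.07,0.01],[0,0,0],-1],[[-0.066,-0.105,0.01],[0,0,0],-1],[[-0.088,-0.14,0.01],[0,0,0],-1],[[-0.11,-0.17,0.01],[0,0,0],-1]]'; python3 -m jog '[[[-0.022,-0.035,0],[0,0,0],-1],[[-0.044,-0.07,0],[0,0,0],-1],[[-0.066,-0.105,0],[0,0,0],-1],[[-0.088,-0.14,0],[0,0,0],-1],[[-0.11,-0.17,0],[0,0,0],-1]]'; python3 -m jog '[[[0,0,0],[0,0,0],-1],[[0,0,0],[0,0,0],-1],[[0,0,0],[0,0,0],-1]]'
python3 - <<'E'
from h import *
for n in("scene","top"): cv2.imwrite(f"pics/{n}8.png",vision.snapshot(n)[...,::-1])
a=cv2.imread("pics/top8.png")[80:230,190:350];cv2.imwrite("pics/t8c.png",cv2.resize(a,None,fx=4,fy=4,interpolation=cv2.INTER_CUBIC))
p=np.load("rack.npy");a=p[2]
for g in(-105,-35):
 for d in(8,15):
  t=np.radians(d); l=g-150*np.sin(t)+4.5*np.cos(t); z=12+150*np.cos(t)+4.5*np.sin(t)
  W=[[p[0]+l*np.cos(a)-y*np.sin(a),p[1]+l*np.sin(a)+y*np.cos(a),z] for y in(75,-75)]
  print(g,d,((proj("top",W)-[190,80])*4).round())
E
```

```text
time: 8.63
tool_pos: [571.8, 24.9, 285.3]
tcp_rot: [-99.5, 89.9, 175.5]
ft_force: [1.2, 1.1, 0.4]
finger_gap: -0.1
time: 9.05
tool_pos: [461.2, -146.8, 294.5]
tcp_rot: [34.1, 89.9, -50.9]
ft_force: [0.3, -1.1, 0.6]
finger_gap: 0.0
time: 9.47
tool_pos: [350.9, -317.0, 294.5]
tcp_rot: [22.7, 89.9, -62.4]
ft_force: [0.5, -0.2, 0.2]
finger_gap: -0.3
time: 9.72
tool_pos: [352.5, -315.0, 294.3]
tcp_rot: [137.0, 90.0, 51.9]
ft_force: [-0.2, -0.3, -0.6]
finger_gap: 0.1
-105 8 [[203. 494.]
 [444. 466.]]
-105 15 [[206. 523.]
 [447. 496.]]
-35 8 [[191. 382.]
 [431. 355.]]
-35 15 [[195. 411.]
 [434. 384.]]
```

View pics/t8c.png

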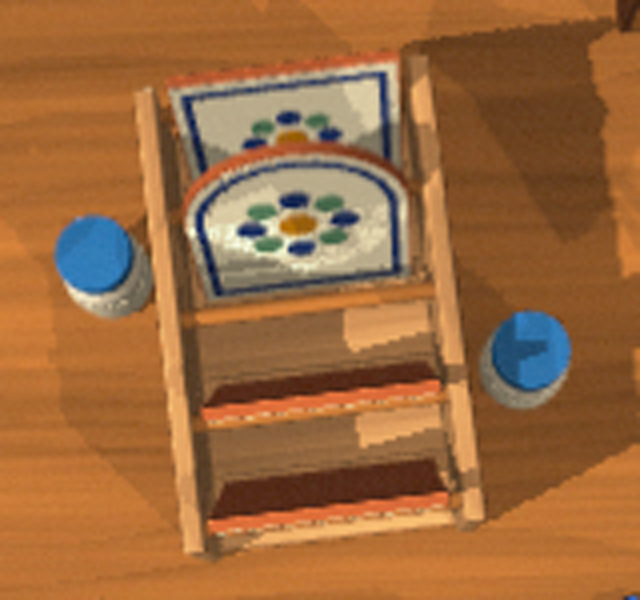

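View pics/top8.png

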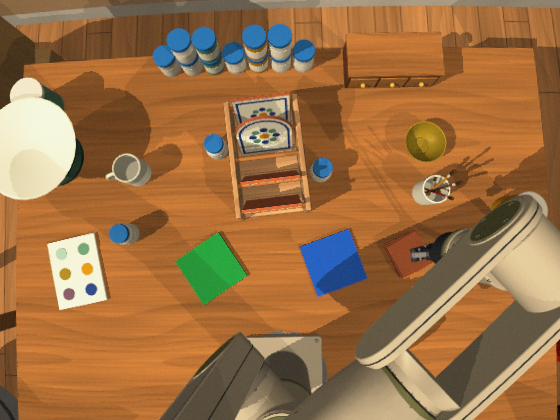

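View pics/scene8.png

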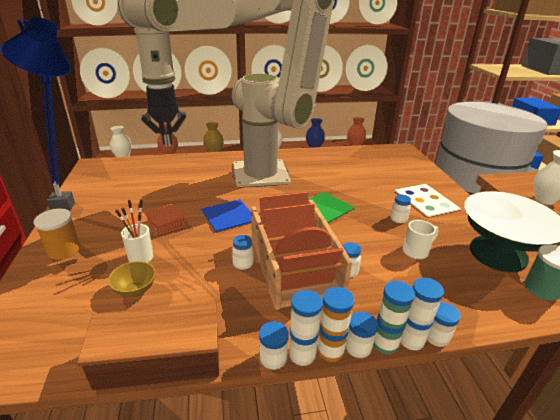

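The top view shows both front tiles on their forward dowels, with top edges near crop (210,525)-(447,495) and (203,415)-(440,384), matching the 15° predictions. The arched tile and the square behind it are where they were, and so are the bystanders. The arm is clear, 290 mm above the table, so I'm handing in.

```bash
python3 -c "
from bench import order; print(order.hand_in())"
```

```text
the job is handed in; nothing more can be done
None
```

The round-topped tile is uncovered: it was third from the front, and the two square tiles ahead of it now lean forward on their dowels. I pushed them one at a time from the front with the closed fingertips and picked nothing up. The job was handed in at about 10 s of the 54 s allowed; it gave no verdict.

- **Front tiles:** in the last pictures both top edges lie within a few crop pixels (about 1 image pixel) of where a 15° forward lean puts them.
- **Everything else:** the round-topped tile and the square tile behind it look unchanged. So do the jars, pot, bowl, mug and tile pile, judged by eye.
- **Forces:** the readings printed after each move stayed below about 2.5 N. They give no sign of a hard contact, though they don't record what happened between readings.
- **Arm:** it ended up clear of everything, about 290 mm above the table.
- **Checks:** the last ones showed no failures. The only disagreement was early on: two of the four rack corners, as seen in the scene camera, were 12–19 mm off the rack position fitted from the top camera. I went with the top camera, whose corners fitted within about 3 mm.

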